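# Clamp a brass lampholder in its case and set the valve lever to float

## Task

Shut the brass lampholder in the blue clamping case: open the case's hinged lid wide, stand the lampholder upright on the case floor and close the lid fully. Only then push the red valve lever, under its yellow guard hoop, forward past the stiff detent until it snaps into the float notch (green mark) and stays there. Leave the glass shades, the wire cage, the tools and the containers standing or lying where they are, and let go of everything at the end.

Things in the scene. Friction and masses are not known exactly. Their poses are not given: they have to be found in the camera images.
- lampholder: Brass lampholder, the part to be shut in the case: an upright solid of revolution, diameter 34 mm from its foot to 34 mm up, then a neck of diameter 26 mm up to its full height of 46 mm; about 0.14 kg. Origin at the centre of its underside, z up along its axis. It stands on the table in one of four places of a loose 2 x 2 group with the three glass shades
- case: Blue clamping case, fixed (place, left or right of the middle, and yaw differ per run): open box 100 (x) by 130 mm (y) outside, rim 62 mm above the table, walls and floor 6 mm thick, inside 88 by 118 mm, 56 mm deep. Origin: centre of its underside; +x points away from the robot, to the hinge. Behind it, at x = 60 to 105 mm, a steel clamp cylinder up to 45 mm high
- case_floor (a point): Centre of the inner floor of the case, 6 mm above the table; axes as the case's
- lid_hinge (a point): Middle of the lid's hinge line, on the far rim of the case (50 mm in the case's +x from its origin, 62 mm above the table); the hinge line runs along the case's y axis
- case_lid (a joint): Lid angle, rad: 0 closed, flat on the rim; grows as its front edge swings up and away from the robot; 1.57 upright, stop at 1.8. A stiff hinge (friction 0.22 N m) holds it where left. Starts at 0 to 0.3. Plate 100 mm deep (x), 130 mm wide (y), 8 mm thick, 0.16 kg
- lid_handle (a point): Centre of the lid's orange handle: round bar, diameter 16 mm, length 28 mm along the case's y, held 35 mm before the lid's front edge by a stem 10 mm wide (y), 8 mm thick. 135 mm from the hinge line, 4 mm above the lid's underside; 66 mm above the table when closed. Moves with the lid; gripped on its two flat ends it can turn between the fingers
- valve: Hydraulic valve, fixed (place, left or right of the middle, and yaw differ per run). Origin: centre of the underside of its base plate, 200 (x) by 300 (y) by 8 mm; +x is the way the lever is pushed, about away from the robot. Grey housing 110 by 75 mm, top 58 mm above the table. Guard hoop: see lever_pivot
- lever_pivot (a point): Pivot of the lever, 55 mm above the table over the valve's origin; axis along the valve's y. Guard hoop of 16 mm yellow tube: posts at the valve's y = +-130 mm, x = -20 mm, top bar along y at x = -20 mm, centre line 285 mm above the table. It blocks a tool from straight above: come in under the bar from the robot's side, leaning back 30 to 45 degrees
- valve_lever (a joint): Lever angle, rad, growing as its top is pushed to the valve's +x. At 0, neutral, where it starts and to which it springs back, it leans 0.35 rad from vertical to the valve's -x. Stops at -0.2 and 0.70. Pushed, it stiffens steadily to about 1.6 N m (17 N at the grip) near 0.3; the detent's hump is at 0.45, past it the lever snaps into the float notch, 0.70, and stays. Let go short of it, it springs back
- lever_grip (a point): Centre of the lever's red grip, 95 mm from the pivot along the lever; the grip is a cylinder along the lever, diameter 26 mm, length 60 mm, on a steel rod of diameter 12 mm; it moves with the lever
- shade0: Glass lampshade, a frustum 78 mm high, diameter 68 mm at its foot and 36 mm at the top, fragile. Origin at the centre of its underside
- shade1: Glass lampshade, the same as shade0
- shade2: Glass lampshade, the same as shade0
- cage: Wire cage (dodecahedron of 6 mm brass bars, 130 mm across, about 110 mm high) standing behind the shades. Origin at the centre of its underside
- pliers: Pliers with orange handles, lying flat, about 170 mm long along their x (from -115 to +55 mm), 50 mm wide, 14 mm high; origin at the rivet, on the table
- driver: Screwdriver with a red handle, lying on the table, 170 mm long along its x, origin at the middle of its length, below it
- glue: White bottle with a red cap, diameter 44 mm, 110 mm high, origin at the centre of its underside
- jar: Amber jar with a steel cap, diameter 56 mm, 60 mm high, origin at the centre of its underside
Mind the look-alikes: they are no part of the job. There is more than one size of the lampholder; the one meant has the size given above.

How it is judged (in metres and radians):
On the way, in this order (a step that is already met when the one before it is completed fails the run):
1. the lid is open wide (value of joint case_lid above 1.2 rad), for 0.2 s.
2. the lampholder stands upright on the case floor, let go, with the lid open (value of joint case_lid above 1 rad and x of lampholder in the frame of case_floor between -0.03 and 0.03 m and y of lampholder in the frame of case_floor between -0.045 and 0.045 m and z of lampholder in the frame of case_floor below 0.005 m and angle between lampholder's own z axis and vertical below 0.15 rad and contact force between the fingers and lampholder below 0.1 N), for 0.2 s.
3. the lid is fully closed over it (value of joint case_lid below 0.04 rad), for 0.2 s.
4. the lever is in the float notch (value of joint valve_lever above 0.62 rad), for 0.2 s.
At the end, for the whole second after the job is handed in: The lever rests in the float notch (beyond 0.62 rad), the lid is closed (below 0.04 rad), and the lampholder stands upright (within 0.15 rad) and at rest on the floor of the case, inside its walls; nothing is held (value of joint valve_lever above 0.62 rad and value of joint case_lid below 0.04 rad and x of lampholder in the frame of case_floor between -0.03 and 0.03 m and y of lampholder in the frame of case_floor between -0.045 and 0.045 m and z of lampholder in the frame of case_floor below 0.005 m and angle between lampholder's own z axis and vertical below 0.15 rad and linear speed of lampholder below 0.02 m/s); the robot touches nothing.
It fails at once if the lever is pushed past its detent while the case is not closed (value of joint valve_lever above 0.45 rad and value of joint case_lid above 0.1 rad).
It fails at once if a glass shade is shifted by more than 25 mm or tipped (distance of any of shade0, shade1, shade2 from where it was at the start of the episode above 0.025 m or angle between any of shade0, shade1, shade2's own z axis and vertical above 0.35 rad).
It fails at once if the cage, a tool or a container is shifted by more than 30 mm (distance of any of cage, pliers, driver, glue, jar from where it was at the start of the episode above 0.03 m).
It also fails if it takes over 72 s, if anything falls off the work surface, if the arm or the gripper's body presses on something with over 40 N, if the wrist force passes 120 N, or if a joint passes its speed limit or range.

## Robot

A 6-joint arm with a two-finger parallel gripper is mounted at the origin on the work surface. World frame = base frame: x ahead of the robot, y to its left, z up, the work surface at z = 0. Lengths are in m, angles in degrees, forces in N, time in s.
With the tool pointing down it reaches from about 0.375 to 0.9 m from the base axis. Payload 3.1 kg.
Tool frame: the origin (TCP) lies at the very end of the fingers, on their centre line; the grasp point (between the pads) lies 19 mm behind it; z points along the fingers, y is the direction in which the jaws open and shut (so a half turn about z gives the same grasp; the last joint's range is limited). The gripper opens to 87 mm and grips with 3 to 60 N. Pads are 19 mm wide; open, the fingers measure 117 mm over their backs; the gripper's body (75 mm by 190 mm) begins 51 mm behind the grasp point.
Start: joints at [-78.065, 30.224, 82.088, -0, 67.689, -10.227], TCP at [0.236, -0.579, 0.223] pointing down, gripper open.
Joint ranges: [-176.69, 176.69], [-43.24, 126.21], [12.49, 139.97], [-82, 262], [0, 151.66], [-163.58, 163.58]. Speed limits (degrees/s): [159.86, 159.86, 180, 180, 180, 180].

## Interface

Orientations are given as a 3x3 rotation matrix whose columns are the frame's x, y, z axes.
In Python, from rig import read_state, capture, hand_in gives the robot as it stands. The module is installed in compiled form; this text tells all that it offers.
- The arm moves only by the tool send_rows, never from a script. Its argument "moves" is one flat list of numbers, 7 for each row, row after row: the turn, a rotation vector about the world's x, y, z in degrees, then the shift along the world's x, y, z in cm, then the gripper's target within -1 to 1 (fully open at 1, half-way at 0, shut at -1). In form: [rx, ry, rz, tx, ty, tz, hand, rx, ry, rz, tx, ty, tz, hand, ...]. A call has 1 to 20 rows; each row shifts and turns the commanded pose from where the row before left it; what a row does not reach is not made up. A row lasts 1/10 s, in which the tool goes at most 50 mm and 8.59 degrees, less where a joint would pass 70% of its speed; a pose out of reach is approached as far as the arm can. A call with a gripper value outside its range is refused whole. The fingers move at their own pace and stop on an object; the grip force is fixed at half the most. Time passes only in rows, so rows that do not move let the fingers close. It gives the time, the measured TCP pose, the force and the opening at its end, in the units of the state.
- read_state(): the state, without advancing time (a new reading comes with each control period).
- capture(name): name is "side" or "top"; returns a dict with "pixels" (420x560x3 uint8, red, green, blue), "vertical_fov" (degrees; the focal length in pixels is half the picture's height over the tangent of half this angle, whatever the lens; pixels are square), "cx", "cy" (the principal point, pixels), "rvec" (rotation vector, rad) and "tvec" (3), from world to camera coordinates, as OpenCV has them. Camera axes: x right, y down, z forward; pixel columns grow to the right and rows downward; lengths in m; the calibration is good to about 2 mm. A picture is of the moment at which its call begins. There is no depth.
- hand_in(): hands the job in, once; it reports no verdict.
The state is a dict: "time_s": time; "joint_positions": joint angles; "qvel": joint speeds; "tau": joint torques, N m; "position": TCP position; "tcp_rot": TCP orientation; "force": force on the tool from outside, world axes, zero at the start; "moment": the same for the moment, N m; "opening": opening from 0.0 (shut) to 1.0 (fully open).
Only numpy, scipy, OpenCV 4.12 (cv2) and the standard library are available. Lean on these libraries where they do the work, as an engineer would, in place of code of your own. Each camera call takes 0.05 s, during which the arm holds its last target.

## Working session

There is one attempt and no reset: what is moved stays moved. The work goes in short steps, Python scripts to look and compute and a tool call to move; the robot and the scene stay as the last step left them, time stands still between calls to the robot, and variables do not carry over. Pictures are saved under pics/ and viewed, and the job is handed in when it is done.

Besides the shell and the picture viewer there is one more tool, called after "Emit:" as name(argument=value, ...), one argument or row to a line, values as JSON. send_rows: Moves the arm, as the interface text tells. Its arguments: {"type":"object","properties":{"moves":{"type":"array","items":{"type":"number"}}},"required":["moves"]}

```bash
mkdir -p pics; ls
cat > h.py <<'E'
import numpy as np, cv2
from rig import read_state, capture, hand_in
def cap(name,fn=None):
    d=capture(name)
    if fn: cv2.imwrite('pics/'+fn,d["pixels"][:,:,::-1])
    f=d["pixels"].shape[0]/2/np.tan(np.radians(d["vertical_fov"])/2)
    d["K"]=np.array([[f,0,d["cx"]],[0,f,d["cy"]],[0,0,1]])
    d["R"]=cv2.Rodrigues(np.array(d["rvec"],float))[0]; d["t"]=np.array(d["tvec"],float).reshape(3)
    return d
def plane(d,u,v,z):
    r=d["R"].T@np.linalg.inv(d["K"])@np.array([u,v,1.]); c=-d["R"].T@d["t"]
    return c+r*(z-c[2])/r[2]
def proj(d,p):
    q=d["K"]@(d["R"]@np.array(p,float)+d["t"]); return q[:2]/q[2]
def tri(d1,p1,d2,p2):
    A=[]
    cs=[];M=np.zeros((3,3));b=np.zeros(3)
    for d,p in((d1,p1),(d2,p2)):
        r=d["R"].T@np.linalg.inv(d["K"])@np.array([p[0],p[1],1.]);r/=np.linalg.norm(r);c=-d["R"].T@d["t"]
        P=np.eye(3)-np.outer(r,r);M+=P;b+=P@c
    return np.linalg.solve(M,b)
E
python3 - <<'E'
from h import *
import pickle
for n in("side","top"):
    d=cap(n,n+"0.png"); print(n,d["vertical_fov"],d["cx"],d["cy"],-d["R"].T@d["t"],d["R"][2]); pickle.dump(d,open(n+"0.pkl","wb"))
s=read_state();print(s)
E
```

```text
pics
side 52.189342745328176 272.4555583601218 217.4795742804522 [ 0.26263603 -0.44058748  0.70262077] [ 0.39406016  0.52940017 -0.75130024]
top 53.95660990560953 280.81184475035946 202.45259945108808 [ 0.48720122 -0.00733707  0.9015537 ] [ 0.07674163 -0.02511025 -0.99673477]
{'time_s': 0.1, 'joint_positions': array([-7.80652242e+01,  3.02731550e+01,  8.21474509e+01, -5.59392019e-04,
        6.76888992e+01, -1.02254399e+01]), 'qvel': array([-0.07432604, -0.13798289, -0.0485302 , -0.05450832,  0.05266319,
       -0.01135088]), 'tau': array([-3.43265920e-04, -4.40985417e+01, -1.77151501e+01,  6.33437256e-02,
        5.34102239e-02, -4.86260478e-05]), 'position': array([ 0.23565739, -0.57817806,  0.22168352]), 'tcp_rot': array([[ 9.26131388e-01,  3.77200861e-01, -4.04074631e-04],
       [ 3.77200933e-01, -9.26129563e-01,  1.86804316e-03],
       [ 3.30402027e-04, -1.88247073e-03, -9.99998174e-01]]), 'force': array([ 0.33391849, -0.09495542, -0.12884334]), 'moment': array([0.01950395, 0.01036447, 0.0396267 ]), 'opening': 1.0029071733112263}
```

View pics/side0.png

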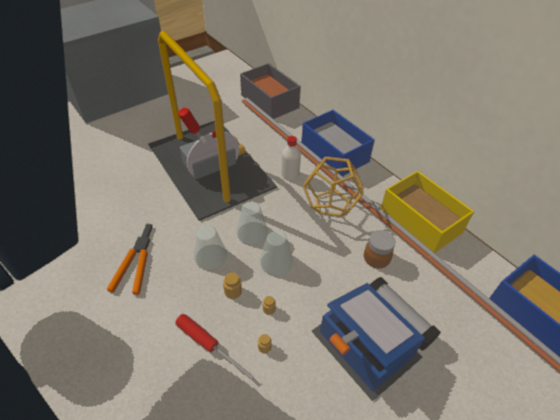

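View pics/top0.png

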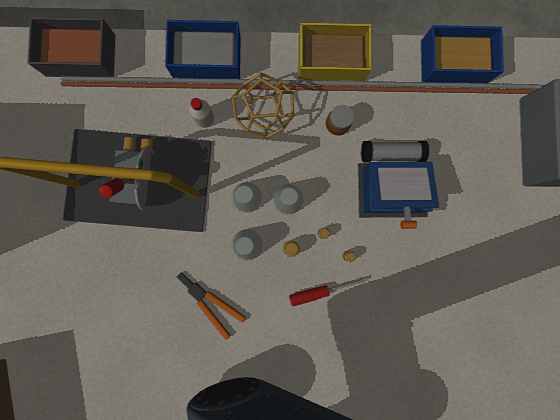

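Run:
```python
from h import *
import pickle
s=pickle.load(open('side0.pkl','rb'));t=pickle.load(open('top0.pkl','rb'))
def crop(d,x,y,w,h,k,fn): cv2.imwrite('pics/'+fn,cv2.resize(d["pixels"][y:y+h,x:x+w,::-1],None,fx=k,fy=k,interpolation=cv2.INTER_CUBIC))
crop(t,220,130,230,150,3.4,'tc.png'); crop(s,190,190,250,190,3,'sc.png'); crop(t,50,120,180,120,4,'tv.png');crop(s,140,20,140,200,3,'sv.png')
# brass mask
for n,d in(('s',s),('t',t)):
    hsv=cv2.cvtColor(d["pixels"],cv2.COLOR_RGB2HSV)
    m=cv2.inRange(hsv,(13,110,60),(25,255,255))
    k,l,st,c=cv2.connectedComponentsWithStats(m)
    for i in range(1,k):
        if st[i,4]>25: print(n,st[i],c[i].round(1))
```

```text
s [ 155    0   76  202 4441] [190.2  64.4]
s [239 145   7  10  51] [241.5 149.5]
s [303 157  60  59 983] [334.7 186. ]
s [ 380  171   94   82 4140] [426.  210.3]
s [364 244  28  24 333] [376.2 258. ]
s [108 249  27  43 264] [120.3 270.4]
s [133 250  13  44 244] [138.9 271.4]
s [ 512  271   48   52 1196] [539.6 293.2]
s [223 273  18  26 369] [232.  285.3]
s [263 296  12  18 175] [268.6 304.8]
s [258 334  13  19 195] [264.2 343.3]
s [331 335  16  17 126] [338.8 343. ]
t [ 298   22   74   59 3751] [335.7  51.7]
t [ 435   37   57   33 1765] [463.   52.8]
t [ 232   73   62   65 1149] [262.6 104.9]
t [326 114  20  19  97] [332.2 126.1]
t [123 137  12  13 137] [128.6 143.2]
t [140 139  12  11  90] [145.5 142.9]
t [   0  157  197   41 1857] [ 87.  169.7]
t [318 228  12  11 100] [323.4 232.8]
t [284 241  15  16 192] [290.9 248.4]
t [343 251  13  11 104] [349.2 256. ]
```

View pics/tc.png

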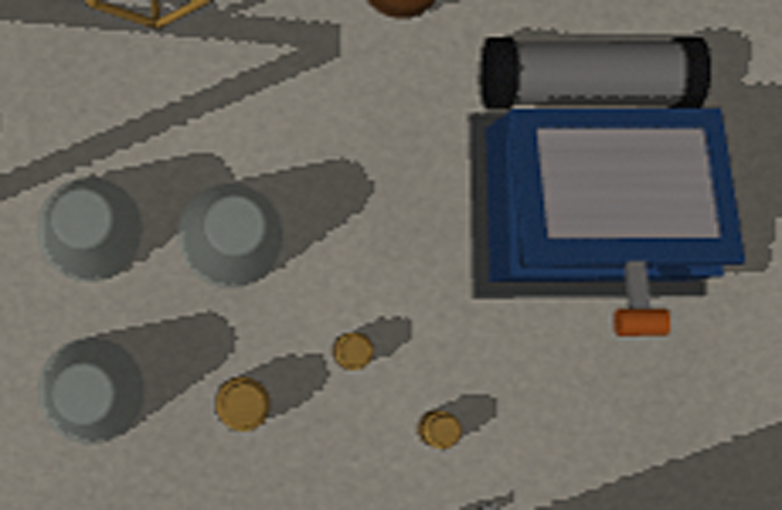

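View pics/sc.png

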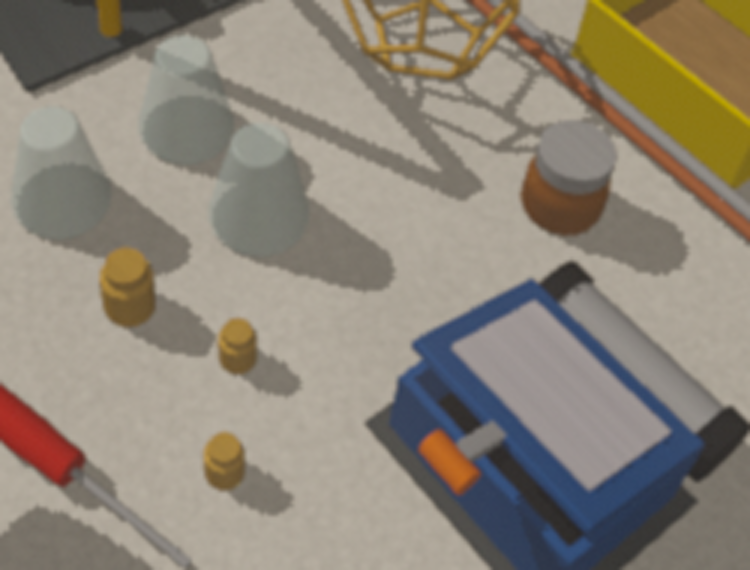

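View pics/tv.png

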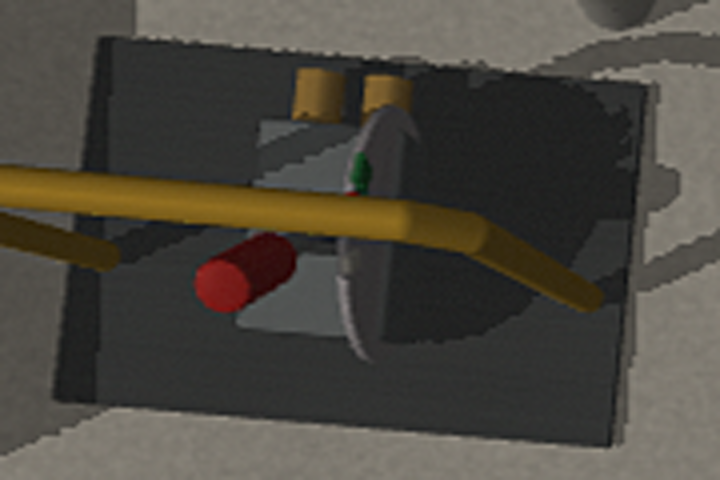

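View pics/sv.png

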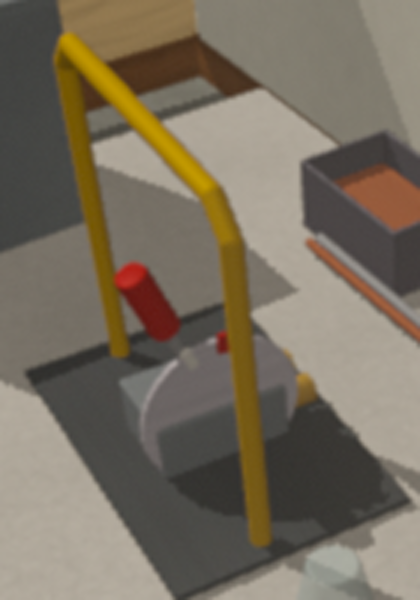

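Run:
```python
from h import *
import pickle
s=pickle.load(open('side0.pkl','rb'));t=pickle.load(open('top0.pkl','rb'))
np.set_printoptions(precision=4,suppress=True)
C=[plane(t,50+a/4,120+b/4,.008) for a,b in((98,37),(655,85),(610,445),(55,400))]
for a in C:print(a)
print([np.linalg.norm(C[i]-C[(i+1)%4]) for i in range(4)], 'ctr',sum(C)/4)
d=C[1]-C[0]+C[2]-C[3];print('valve yaw',np.degrees(np.arctan2(d[0],-d[1])))
print('handle',tri(s,(339.3,344),t,(408.8,224.7)))
# colour components for handle orange & reds
for n,dd in(('s',s),('t',t)):
    hsv=cv2.cvtColor(dd["pixels"],cv2.COLOR_RGB2HSV)
    for nm,lo,hi in(('orange',(6,150,70),(14,255,255)),('red',(0,150,60),(4,255,255)),('blue',(105,120,30),(125,255,255))):
        m=cv2.inRange(hsv,lo,hi)
        k,l,st,c=cv2.connectedComponentsWithStats(m)
        for i in range(1,k):
            if st[i,4]>40: print(n,nm,st[i],c[i].round(1), cv2.minAreaRect(np.argwhere(l==i)[:,::-1].astype(np.float32)))
# lampholder big: top z .046
print('lamp top from t',plane(t,291,247.5,.046),'lamp centroid mid',plane(t,290.9,248.4,.034), 'tri',tri(s,(232,285.3),t,(290.9,248.4)))
print('small', tri(s,(268.6,304.8),t,(323.4,232.8)),tri(s,(264.2,343.3),t,(349.2,256)))
for nm,p in(('jar',(340,120)),('cage',(262.6,105)),('glue',(199,110))):print(nm,plane(t,*p,.05))
for nm,p in(('sh0',(247,195)),('sh1',(288.5,197)),('sh2',(245.5,244.5))):print(nm,plane(t,*p,.03))
print('sh tops',[plane(t,220+a/3.4,130+b/3.4,.078) for a,b in((81,219),(234,225),(82,394))])
```

```text
[0.7112 0.4202 0.008 ]
[0.6889 0.1181 0.008 ]
[0.4922 0.1382 0.008 ]
[0.5138 0.4338 0.008 ]
[np.float64(0.3029633404939075), np.float64(0.19771560313978356), np.float64(0.29648226594906296), np.float64(0.1978796284255215)] ctr [0.6015 0.2776 0.008 ]
valve yaw -4.193811144219917
handle [ 0.5086 -0.2773  0.1054]
s orange [177  33  34  18 302] [193.9  41.4] ((193.41497802734375, 41.59360122680664), (13.942662239074707, 32.230064392089844), 80.90972137451172)
s orange [255  77  32  18 302] [270.   85.4] ((270.1356506347656, 85.4637222290039), (29.318437576293945, 14.041398048400879), 38.1572265625)
s orange [243 101  45  38  89] [265.  119.2] ((265.1517333984375, 119.32069396972656), (57.488861083984375, 1.5854939222335815), 40.23635482788086)
s orange [390 224  53  46 171] [415.2 246.2] ((415.55908203125, 246.52349853515625), (68.11735534667969, 2.737577199935913), 40.10091018676758)
s orange [365 245  14  14  65] [370.1 252.7] ((369.98675537109375, 253.3037567138672), (16.278820037841797, 6.818675994873047), 47.48955154418945)
s orange [107 249  29  43 193] [122.6 269.6] ((121.37550354
[... 3275 characters left out ...]
.8  54.9] ((462.0403747558594, 54.02123260498047), (82.59503936767578, 56.92692184448242), 1.1691392660140991)
t blue [ 363  162   76   51 1877] [394.2 190.2] ((400.4999694824219, 186.99998474121094), (74.99998474121094, 49.99999237060547), 0.0)
lamp top from t [ 0.46   -0.0507  0.046 ] lamp centroid mid [ 0.4577 -0.0511  0.034 ] tri [ 0.4586 -0.0523  0.0229]
small [ 0.492  -0.1222  0.0166] [ 0.443  -0.1776  0.0166]
jar [ 0.7286 -0.1524  0.05  ]
cage [0.7583 0.0112 0.05  ]
glue [0.7454 0.1443 0.05  ]
sh0 [0.5694 0.0425 0.03  ]
sh1 [ 0.5661 -0.0455  0.03  ]
sh2 [0.4651 0.0441 0.03  ]
sh tops [array([0.566 , 0.0461, 0.078 ]), array([ 0.5634, -0.0441,  0.078 ]), array([0.4635, 0.044 , 0.078 ])]
```

Run:
```python
from h import *
import pickle
s=pickle.load(open('side0.pkl','rb'));t=pickle.load(open('top0.pkl','rb'))
def crop(d,x,y,w,h,k,fn): cv2.imwrite('pics/'+fn,cv2.resize(d["pixels"][y:y+h,x:x+w,::-1],None,fx=k,fy=k,interpolation=cv2.INTER_CUBIC))
crop(t,350,130,100,105,7,'tcase.png'); crop(s,305,270,140,120,6,'scase.png')
```

```text
(no output)
```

View pics/tcase.png

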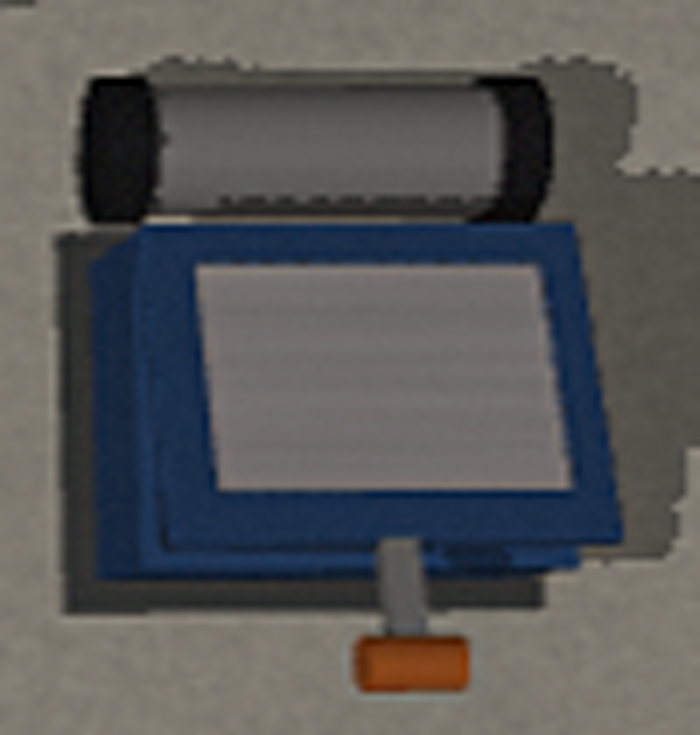

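View pics/scase.png

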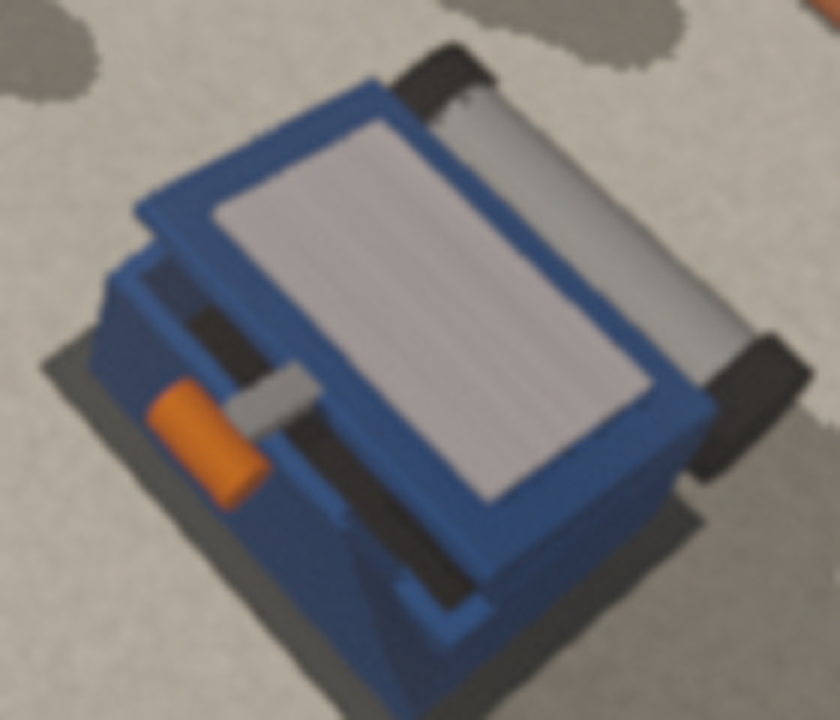

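Run:
```python
from h import *
import pickle
s=pickle.load(open('side0.pkl','rb'));t=pickle.load(open('top0.pkl','rb'))
np.set_printoptions(precision=4,suppress=True)
T=lambda a,b,z:plane(t,350+a/7,130+b/7,z)
A,B=T(138,226,.070),T(575,226,.070); D,E=T(142,570,.062),T(580,567,.062); F,G=T(165,550,.0985),T(623,543,.0985)
for n,(p,q) in dict(rear=(A,B),frontrim=(D,E),lidfront=(F,G),mat=(T(65,612,.0),T(545,608,.0)),hand=(T(355,663,.1054),T(470,663,.1054))).items():
    d=p-q; print(n,p,q,(p+q)/2,np.linalg.norm(d),'yaw',np.degrees(np.arctan2(-d[0],d[1])))
print('handle side', tri(s,(339,343.2),t,(408.6,224.6)))
print(proj(s,T(138,226,.070)),(305+375/6,270+80/6))
# valve check
y=np.radians(-4.2);X=np.array([np.cos(y),np.sin(y),0]);P=np.array([.6015,.2776,.055])
for r in(.065,.125):
    g=P+r*(-np.sin(.35)*X+np.cos(.35)*np.array([0,0,1]));print(r,g,proj(t,g),proj(s,g))
for yy in(.13,-.13):
    g=P-.02*X+yy*np.array([-X[1],X[0],0]);
    for z in(.008,.2):
        g[2]=z;print('post',proj(t,g),proj(s,g))
print('grip end tri',tri(s,(181.5+1,111),t,(104.5,191.5)))
```

```text
rear [ 0.6356 -0.2098  0.07  ] [ 0.6372 -0.339   0.07  ] [ 0.6364 -0.2744  0.07  ] 0.12920040372919198 yaw 0.7187754560728926
frontrim [ 0.5352 -0.2121  0.062 ] [ 0.5373 -0.3416  0.062 ] [ 0.5363 -0.2769  0.062 ] 0.12956895929381118 yaw 0.9311543290482917
lidfront [ 0.5388 -0.2097  0.0985] [ 0.542  -0.3395  0.0985] [ 0.5404 -0.2746  0.0985] 0.1297895014889776 yaw 1.4224425515724244
mat [ 0.5253 -0.2028  0.    ] [ 0.528  -0.3549  0.    ] [ 0.5267 -0.2789  0.    ] 0.1521603175391858 yaw 0.9940385487853018
hand [ 0.5075 -0.2608  0.1054] [ 0.5077 -0.293   0.1054] [ 0.5076 -0.2769  0.1054] 0.03220239535033844 yaw 0.49299580484905814
handle side [ 0.5087 -0.2765  0.1066]
[364.5595 282.7179] (367.5, 283.3333333333333)
0.065 [0.5793 0.2792 0.1161] [119.554  184.2433] [193.9585 130.9306]
0.125 [0.5588 0.2807 0.1724] [106.5768 191.9699] [181.5    112.2164]
post [ 77.312  184.1781] [178.6074 138.038 ]
post [ 24.3535 170.4616] [165.2097  69.2737]
post [198.1083 194.2438] [225.9918 200.7413]
post [178.4689 183.3706] [218.6239 130.8553]
grip end tri [0.5609 0.2834 0.173 ]
```

Emit:
send_rows(
  moves=[0,0,-1.78,2.27,2.51,-0.2,0.2,0,0,-1.78,2.27,2.51,-0.2,0.2,0,0,-1.78,2.27,2.51,-0.2,0.2,0,0,-1.78,2.27,2.51,-0.2,0.2,0,0,-1.78,2.27,2.51,-0.2,0.2,0,0,-1.78,2.27,2.51,-0.2,0.2,0,0,-1.78,2.27,2.51,-0.2,0.2,0,0,-1.78,2.27,2.51,-0.2,0.2,0,0,-1.78,2.27,2.51,-0.2,0.2,0,0,-1.78,2.27,2.51,-0.2,0.2,0,0,-1.78,2.27,2.51,-0.2,0.2,0,0,-1.78,2.27,2.51,-0.2,0.2,0,0,0,0,0,0,0.2,0,0,0,0,0,0,0.2],
)

```text
time_s: 1.5
position: [0.5081, -0.2769, 0.1981]
tcp_rot: [[1.0, 0.016, -0.001], [0.016, -1.0, 0.0], [-0.001, -0.0, -1.0]]
force: [-1.0, -0.0, -0.2]
opening: 0.597
```

Emit:
send_rows(
  moves=[0,0,0,0,0,-1.9,0.2,0,0,0,0,0,-1.9,0.2,0,0,0,0,0,-1.9,0.2,0,0,0,0,0,-1.9,0.2,0,0,0,0,0,-1.9,0.2,0,0,0,0,0,-1.5,0.2,0,0,0,0,0,0,0.2],
)

```text
time_s: 2.2
position: [0.5059, -0.2779, 0.0865]
tcp_rot: [[1.0, 0.012, -0.004], [0.012, -1.0, 0.003], [-0.004, -0.003, -1.0]]
force: [0.1, -0.3, -0.2]
opening: 0.599
```

Run:
```python
from h import *
for n in("side","top"):
    d=cap(n); x,y,w,h=(290,260,160,130) if n=="side" else (350,140,120,110)
    cv2.imwrite('pics/a_%s.png'%n,cv2.resize(d["pixels"][y:y+h,x:x+w,::-1],None,fx=4.5,fy=4.5,interpolation=cv2.INTER_CUBIC))
print(read_state()["position"])
```

```text
[ 0.50757652 -0.27858308  0.08855652]
```

View pics/a_side.png

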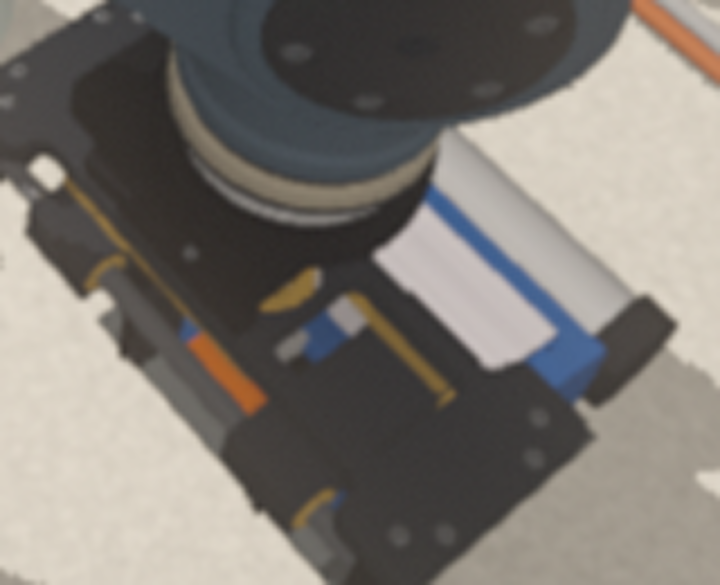

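View pics/a_top.png

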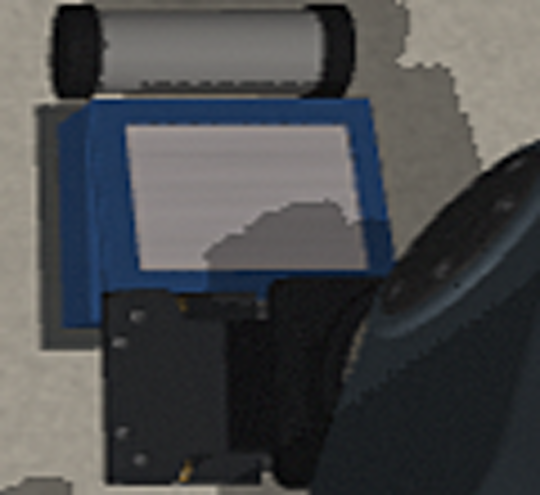

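Emit:
send_rows(
  moves=[0,0,0,0,0,0,-1,0,0,0,0,0,0,-1,0,0,0,0,0,0,-1,0,0,0,0,0,0,-1,0,0,0,0,0,0,-1,0,0,0,0,0,0,-1],
)

```text
time_s: 2.9
position: [0.5082, -0.276, 0.0886]
tcp_rot: [[1.0, 0.014, -0.0], [0.014, -1.0, 0.002], [-0.0, -0.002, -1.0]]
force: [1.8, 5.7, 1.8]
opening: 0.318
```

Run:
```python
import numpy as np
th=np.linspace(.3,1.68,18)
x=-.135*np.cos(th)+.004*np.sin(th);z=.135*np.sin(th)+.004*np.cos(th)
for a,b in zip(np.diff(x)*100,np.diff(z)*100):print('0,0,0,%.2f,%.2f,%.2f,-1,'%(a,a*.016,b),end=' ')
```

```text
0,0,0,0.40,0.01,1.02,-1, 0,0,0,0.48,0.01,0.99,-1, 0,0,0,0.56,0.01,0.94,-1, 0,0,0,0.63,0.01,0.90,-1, 0,0,0,0.70,0.01,0.84,-1, 0,0,0,0.77,0.01,0.78,-1, 0,0,0,0.83,0.01,0.72,-1, 0,0,0,0.88,0.01,0.65,-1, 0,0,0,0.93,0.01,0.57,-1, 0,0,0,0.98,0.02,0.50,-1, 0,0,0,1.01,0.02,0.42,-1, 0,0,0,1.04,0.02,0.33,-1, 0,0,0,1.07,0.02,0.25,-1, 0,0,0,1.08,0.02,0.16,-1, 0,0,0,1.09,0.02,0.07,-1, 0,0,0,1.10,0.02,-0.02,-1, 0,0,0,1.09,0.02,-0.11,-1,
```

Emit:
send_rows(
  moves=[0,0,0,0.4,0.01,1.02,-1,0,0,0,0.48,0.01,0.99,-1,0,0,0,0.56,0.01,0.94,-1,0,0,0,0.63,0.01,0.9,-1,0,0,0,0.7,0.01,0.84,-1,0,0,0,0.77,0.01,0.78,-1,0,0,0,0.83,0.01,0.72,-1,0,0,0,0.88,0.01,0.65,-1,0,0,0,0.93,0.01,0.57,-1,0,0,0,0.98,0.02,0.5,-1,0,0,0,1.01,0.02,0.42,-1,0,0,0,1.04,0.02,0.33,-1,0,0,0,1.07,0.02,0.25,-1,0,0,0,1.08,0.02,0.16,-1,0,0,0,1.09,0.02,0.07,-1,0,0,0,1.1,0.02,-0.02,-1,0,0,0,1.09,0.02,-0.11,-1,0,0,0,0,0,0,-1],
)

```text
time_s: 4.7
position: [0.6571, -0.2739, 0.1822]
tcp_rot: [[1.0, 0.015, 0.004], [0.015, -1.0, 0.0], [0.004, -0.0, -1.0]]
force: [0.6, 7.1, 6.1]
opening: 0.317
```

Emit:
send_rows(
  moves=[0,0,0,0,0,0,0.3,0,0,0,0,0,0,0.3,0,0,0,0,0,0,0.3,0,0,0,0,0,1.0,0.3,0,0,0,0,0,2.5,0.3,0,0,0,0,0,2.5,0.3,0,0,0,-1,1,2.0,0.3,0,0,4,-1.88,2.12,0,0.3,0,0,4,-1.88,2.12,0,0.3,0,0,4,-1.88,2.12,0,0.3,0,0,4,-1.88,2.12,0,0.3,0,0,4,-1.88,2.12,0,0.3,0,0,4,-1.88,2.12,0,0.3,0,0,4,-1.88,2.12,0,0.3,0,0,4,-1.88,2.12,0,0.3,0,0,4,-1.88,2.12,0,0.3,0,0,4,-1.88,2.12,0,0.3,0,0,4.1,0,0,0,0.3,0,0,0,0,0,0,0.3],
)

```text
time_s: 6.6
position: [0.4566, -0.0531, 0.2596]
tcp_rot: [[0.708, 0.706, 0.002], [0.706, -0.708, -0.001], [0.0, 0.002, -1.0]]
force: [0.7, 0.6, 0.4]
opening: 0.646
```

Run:
```python
from h import *
for n in("side","top"):
    d=cap(n,'b_%s.png'%n)
s=read_state();print(s["position"],s["tcp_rot"])
```

```text
[ 0.4574324  -0.05382724  0.25942451] [[ 7.09655098e-01  7.04546280e-01  2.04477504e-03]
 [ 7.04548979e-01 -7.09654372e-01 -1.18698864e-03]
 [ 6.14795120e-04  2.28299670e-03 -9.99997205e-01]]
```

View pics/b_side.png

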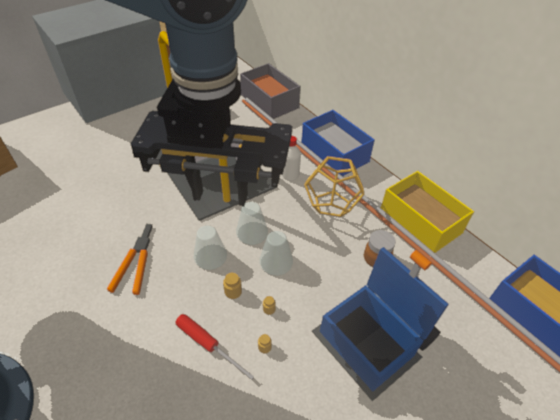

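View pics/b_top.png

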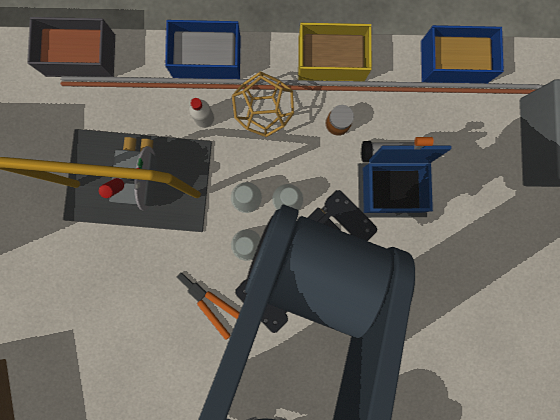

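Emit:
send_rows(
  moves=[0,0,0,0.1,0.1,-2.6,0.3,0,0,0,0,0,-2.6,0.3,0,0,0,0,0,-2.6,0.3,0,0,0,0,0,-2.6,0.3,0,0,0,0,0,-2.6,0.3,0,0,0,0,0,-2.6,0.3,0,0,0,0,0,-2.6,0.3,0,0,0,0,0,-2.0,0.3,0,0,0,0,0,-2.0,0.3,0,0,0,0,0,-1.7,0.3,0,0,0,0,0,-1,0.3,0,0,0,0,0,0,0.3],
)

```text
time_s: 7.9
position: [0.4577, -0.0525, 0.0085]
tcp_rot: [[0.709, 0.705, -0.002], [0.705, -0.709, 0.001], [-0.001, -0.001, -1.0]]
force: [-0.4, 0.1, -0.4]
opening: 0.649
```

Run:
```python
from h import *
d=cap("side"); x,y,w,h=(150,150,200,180)
cv2.imwrite('pics/c_side.png',cv2.resize(d["pixels"][y:y+h,x:x+w,::-1],None,fx=3.3,fy=3.3,interpolation=cv2.INTER_CUBIC))
s=read_state();print(s["position"],s["force"])
```

```text
[ 0.45792097 -0.05251456  0.00921427] [-0.09512813  0.88853875 -0.27659204]
```

View pics/c_side.png

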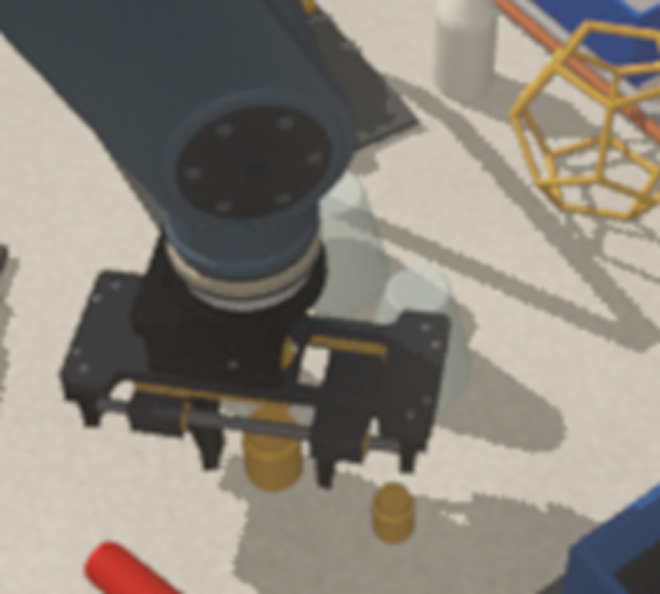

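The holder stands between the fingers at about crop (272,450); the body clears the shades. Closing.

Emit:
send_rows(
  moves=[0,0,0,0,0,0,-1,0,0,0,0,0,0,-1,0,0,0,0,0,0,-1,0,0,0,0,0,0,-1,0,0,0,0,0,0,-1,0,0,0,0,0,0,-1,0,0,0,0,0,0,-1],
)

```text
time_s: 8.65
position: [0.4582, -0.0523, 0.0102]
tcp_rot: [[0.708, 0.706, 0.002], [0.706, -0.708, -0.001], [0.001, 0.002, -1.0]]
force: [-0.0, -0.2, 6.8]
opening: 0.378
```

Emit:
send_rows(
  moves=[0,0,0,0,0,0.5,-1,0,0,0,0,0,1.5,-1,0,0,0,0,0,2.5,-1,0,0,0,0,0,2.5,-1,0,0,0,0,0,2.5,-1,0,0,0,0,0,2.5,-1,0,0,-4,1.0,-1.9,1,-1,0,0,-4,1.0,-1.9,0,-1,0,0,-4,1.0,-1.9,0,-1,0,0,-4,1.0,-1.9,0,-1,0,0,-4,1.0,-1.9,0,-1,0,0,-4,1.0,-1.9,0,-1,0,0,-4,1.0,-1.9,0,-1,0,0,-4,1.0,-1.9,0,-1,0,0,-4,1.0,-1.9,0,-1,0,0,-4,1.0,-1.9,0,-1,0,0,-4.1,1.0,-1.9,0,-1,0,0,0,1.0,-1.5,0,-1,0,0,0,0,0,0,-1],
)

```text
time_s: 10.55
position: [0.5783, -0.278, 0.1391]
tcp_rot: [[1.0, 0.013, 0.001], [0.013, -1.0, -0.001], [0.001, 0.001, -1.0]]
force: [-0.6, 0.2, -2.6]
opening: 0.384
```

Run:
```python
from h import *
d=cap("side"); x,y,w,h=(250,150,250,240)
cv2.imwrite('pics/d_side.png',cv2.resize(d["pixels"][y:y+h,x:x+w,::-1],None,fx=2.4,fy=2.4,interpolation=cv2.INTER_CUBIC))
s=read_state();print(s["position"],s["force"],s["opening"])
```

```text
[ 0.57699471 -0.27613983  0.13886486] [ 0.12510065  0.23249382 -1.34109266] 0.380710088578984
```

View pics/d_side.png

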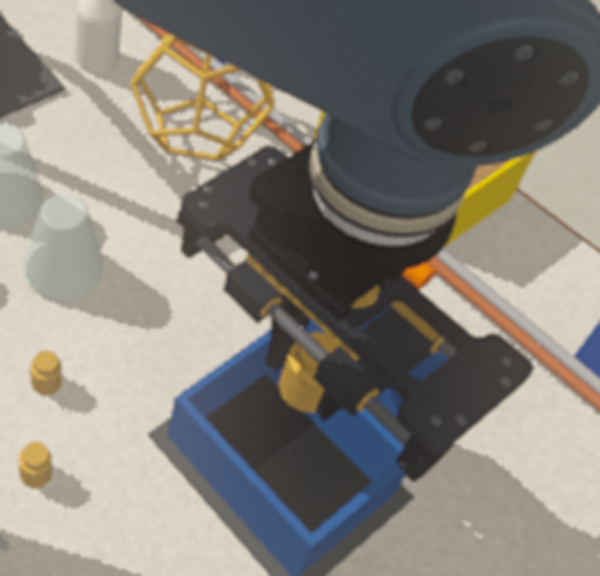

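Emit:
send_rows(
  moves=[0,0,0,-0.5,0,-1.5,-1,0,0,0,-0.4,0,-2,-1,0,0,0,0,0,-2,-1,0,0,0,0,0,-2,-1,0,0,0,0,0,-1.5,-1,0,0,0,0,0,-1.5,-1,0,0,0,0,0,-0.8,-1,0,0,0,0,0,-0.4,-1,0,0,0,0,0,-0.3,-1,0,0,0,0,0,0,-1],
)

```text
time_s: 11.6
position: [0.5688, -0.2762, 0.0198]
tcp_rot: [[1.0, 0.014, 0.0], [0.014, -1.0, -0.0], [0.0, 0.0, -1.0]]
force: [0.6, 0.4, -1.8]
opening: 0.38
```

Emit:
send_rows(
  moves=[0,0,0,0,0,-0.2,-1,0,0,0,0,0,-0.15,-1,0,0,0,0,0,0,-1],
)

```text
time_s: 11.9
position: [0.5688, -0.2763, 0.0164]
tcp_rot: [[1.0, 0.014, 0.0], [0.014, -1.0, -0.0], [0.0, 0.0, -1.0]]
force: [-0.0, -0.2, -1.8]
opening: 0.383
```

Emit:
send_rows(
  moves=[0,0,0,0,0,-0.05,-0.05,0,0,0,0,0,0,0.1,0,0,0,0,0,0,0.2,0,0,0,0,0,0,0.2,0,0,0,0,0,1,0.2,0,0,0,0,0,2,0.2,0,0,0,0,0,3,0.2,0,0,0,0,0,3,0.2,0,0,0,0,0,3,0.2,0,0,0,0,0,3,0.2,0,0,0,0,0,3,0.2,0,0,0,0,0,3,0.2,0,0,0,0,0,3,0.2,0,0,0,0,0,0,0.2],
)

```text
time_s: 13.3
position: [0.5711, -0.2777, 0.2617]
tcp_rot: [[1.0, 0.014, 0.009], [0.014, -1.0, -0.007], [0.009, 0.007, -1.0]]
force: [0.5, 0.4, 0.8]
opening: 0.604
```

Run:
```python
from h import *
t=cap("top",'e_top.png');s=cap("side",'e_side.png')
def crop(d,x,y,w,h,k,fn): cv2.imwrite('pics/'+fn,cv2.resize(d["pixels"][y:y+h,x:x+w,::-1],None,fx=k,fy=k,interpolation=cv2.INTER_CUBIC))
crop(s,290,220,170,170,4,'e_sc.png');crop(t,340,120,140,110,5,'e_tc.png')
print(read_state()["position"])
```

```text
[ 0.56858346 -0.2760294   0.25674488]
```

View pics/e_sc.png

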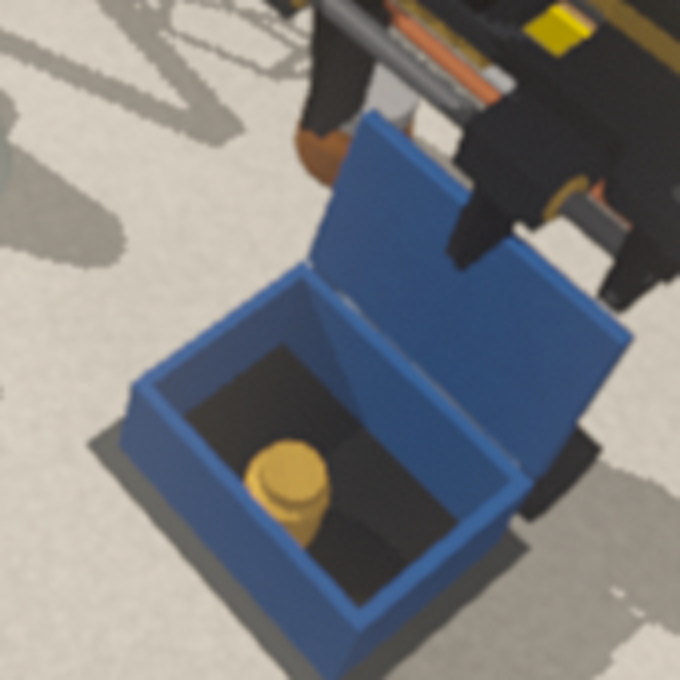

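View pics/e_tc.png

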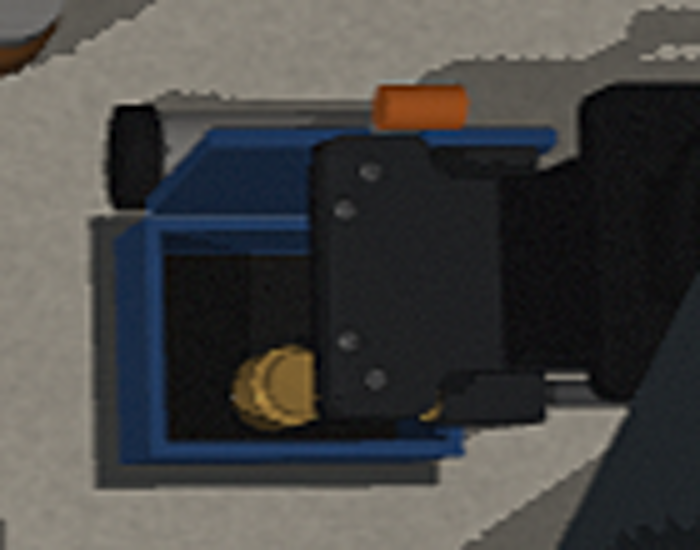

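Run:
```python
from h import *
import pickle
s=pickle.load(open('side0.pkl','rb'));t=pickle.load(open('top0.pkl','rb'))
print(plane(s,363.3,338,.052))
print('handle top',plane(t,340+421/5,120+107/5,.197))
import numpy as np
th=np.linspace(1.69,0,22)
x=-.135*np.cos(th)+.004*np.sin(th);z=.135*np.sin(th)+.004*np.cos(th)
for a,b in zip(np.diff(x)*100,np.diff(z)*100):print('0,0,0,%.2f,%.2f,%.2f,-1,'%(a,a*.016,b),end=' ')
```

```text
[ 0.57034194 -0.27845658  0.052     ]
handle top [ 0.65105137 -0.27509495  0.197     ]
0,0,0,-1.08,-0.02,0.12,-1, 0,0,0,-1.09,-0.02,0.03,-1, 0,0,0,-1.09,-0.02,-0.06,-1, 0,0,0,-1.08,-0.02,-0.14,-1, 0,0,0,-1.06,-0.02,-0.23,-1, 0,0,0,-1.04,-0.02,-0.31,-1, 0,0,0,-1.01,-0.02,-0.40,-1, 0,0,0,-0.98,-0.02,-0.48,-1, 0,0,0,-0.93,-0.01,-0.55,-1, 0,0,0,-0.89,-0.01,-0.63,-1, 0,0,0,-0.83,-0.01,-0.70,-1, 0,0,0,-0.78,-0.01,-0.76,-1, 0,0,0,-0.71,-0.01,-0.82,-1, 0,0,0,-0.64,-0.01,-0.88,-1, 0,0,0,-0.57,-0.01,-0.92,-1, 0,0,0,-0.49,-0.01,-0.97,-1, 0,0,0,-0.41,-0.01,-1.00,-1, 0,0,0,-0.33,-0.01,-1.03,-1, 0,0,0,-0.25,-0.00,-1.06,-1, 0,0,0,-0.16,-0.00,-1.07,-1, 0,0,0,-0.08,-0.00,-1.08,-1,
```

Emit:
send_rows(
  moves=[0,0,0,2.2,0.05,0,0.2,0,0,0,2.2,0.05,0,0.2,0,0,0,2.2,0.05,0,0.2,0,0,0,2.0,0,0,0.2,0,0,0,0,0,-1.5,0.2,0,0,0,0,0,-2,0.2,0,0,0,0,0,-2,0.2,0,0,0,0,0,-1.6,0.2,0,0,0,0,0,-0.4,0.2,0,0,0,0,0,0,-1,0,0,0,0,0,0,-1,0,0,0,0,0,0,-1,0,0,0,0,0,0,-1,0,0,0,0,0,0,-1,0,0,0,0,0,0,-1],
)

```text
time_s: 14.9
position: [0.655, -0.2738, 0.1817]
tcp_rot: [[1.0, 0.014, 0.001], [0.014, -1.0, 0.001], [0.001, -0.001, -1.0]]
force: [-0.0, 3.3, 4.2]
opening: 0.32
```

Emit:
send_rows(
  moves=[0,0,0,-1.08,-0.02,0.12,-1,0,0,0,-1.09,-0.02,0.03,-1,0,0,0,-1.09,-0.02,-0.06,-1,0,0,0,-1.08,-0.02,-0.14,-1,0,0,0,-1.06,-0.02,-0.23,-1,0,0,0,-1.04,-0.02,-0.31,-1,0,0,0,-1.01,-0.02,-0.4,-1,0,0,0,-0.98,-0.02,-0.48,-1,0,0,0,-0.93,-0.01,-0.55,-1,0,0,0,-0.89,-0.01,-0.63,-1,0,0,0,-0.83,-0.01,-0.7,-1,0,0,0,-0.78,-0.01,-0.76,-1,0,0,0,-0.71,-0.01,-0.82,-1,0,0,0,-0.64,-0.01,-0.88,-1,0,0,0,-0.57,-0.01,-0.92,-1,0,0,0,-0.49,-0.01,-0.97,-1,0,0,0,-0.41,-0.01,-1.0,-1,0,0,0,-0.33,-0.01,-1.03,-1,0,0,0,-0.2,0,-0.9,-1,0,0,0,0,0,0,-1],
)

```text
time_s: 16.9
position: [0.5021, -0.2761, 0.0734]
tcp_rot: [[1.0, 0.014, -0.0], [0.014, -1.0, 0.002], [-0.0, -0.002, -1.0]]
force: [2.8, 5.0, -0.7]
opening: 0.316
```

Emit:
send_rows(
  moves=[0,0,0,-0.1,0,-1.0,-1,0,0,0,0,0,-0.7,-1,0,0,0,0,0,-0.4,-1,0,0,0,0,0,0,-1],
)

```text
time_s: 17.3
position: [0.4996, -0.2761, 0.0524]
tcp_rot: [[1.0, 0.014, -0.004], [0.014, -1.0, 0.003], [-0.004, -0.003, -1.0]]
force: [-3.2, 3.3, -0.2]
opening: 0.318
```

Emit:
send_rows(
  moves=[0,0,0,0,0,-0.3,-1,0,0,0,0,0,0,-1],
)

```text
time_s: 17.5
position: [0.4996, -0.2761, 0.0505]
tcp_rot: [[1.0, 0.014, -0.004], [0.014, -1.0, 0.002], [-0.004, -0.003, -1.0]]
force: [-5.4, 3.8, 5.2]
opening: 0.316
```

Emit:
send_rows(
  moves=[0,0,0,0,0,-0.2,-1,0,0,0,0,0,0,-1],
)

```text
time_s: 17.7
position: [0.4997, -0.2762, 0.0502]
tcp_rot: [[1.0, 0.015, -0.004], [0.015, -1.0, 0.002], [-0.004, -0.002, -1.0]]
force: [-7.4, 5.4, 15.5]
opening: 0.32
```

Emit:
send_rows(
  moves=[0,0,0,0,0,-0.2,-1,0,0,0,0,0,0,-1],
)

```text
time_s: 17.9
position: [0.4997, -0.2762, 0.0497]
tcp_rot: [[1.0, 0.015, -0.003], [0.015, -1.0, 0.002], [-0.003, -0.002, -1.0]]
force: [-9.7, 7.1, 27.2]
opening: 0.314
```

Emit:
send_rows(
  moves=[0,0,0,0,0,0.3,0.3,0,0,0,0,0,0,0.3,0,0,0,0,0,0,0.3,0,0,0,0,0,0,0.3,0,0,0,0,0,1.0,0.3,0,0,0,0,0,2,0.3,0,0,0,0,0,2.5,0.3,0,0,0,-2.0,2.0,3,0,0,0,0,-2,2,3,-0.3,0,0,0,-2,2,3,-0.7,0,0,0,0,3,3,-0.7,0,0,0,0,3,3,-0.7,0,0,0,0,3,0,-0.7,0,0,0,0,0,0,-0.7],
)

```text
time_s: 19.3
position: [0.441, -0.1243, 0.2558]
tcp_rot: [[1.0, 0.017, 0.002], [0.017, -1.0, 0.0], [0.002, -0.0, -1.0]]
force: [-0.4, 0.3, -0.4]
opening: 0.167
```

Run:
```python
from h import *
t=cap("top",'f_top.png');s=cap("side",'f_side.png')
def crop(d,x,y,w,h,k,fn): cv2.imwrite('pics/'+fn,cv2.resize(d["pixels"][y:y+h,x:x+w,::-1],None,fx=k,fy=k,interpolation=cv2.INTER_CUBIC))
crop(s,290,220,170,170,4,'f_sc.png');crop(t,340,120,140,110,5,'f_tc.png')
print(read_state()["position"])
cs=[]
for d in(s,t):
    m=cv2.inRange(cv2.cvtColor(d["pixels"],cv2.COLOR_RGB2HSV),(6,150,70),(14,255,255))
    k,l,st,c=cv2.connectedComponentsWithStats(m)
    print([(st[i].tolist(),c[i].round(1).tolist()) for i in range(1,k) if st[i,4]>60])
```

```text
[ 0.44159788 -0.12697848  0.25484931]
[([264, 76, 22, 20, 257], [271.9, 85.7]), ([390, 225, 30, 26, 65], [404.2, 236.8]), ([107, 249, 29, 43, 155], [123.1, 270.4]), ([133, 249, 14, 46, 136], [141.0, 271.3]), ([325, 347, 18, 19, 173], [333.2, 356.1])]
[([41, 29, 59, 33, 1159], [72.8, 46.0]), ([61, 82, 180, 7, 648], [148.5, 84.7]), ([255, 85, 20, 4, 62], [264.7, 86.5]), ([291, 86, 243, 8, 838], [413.2, 89.1]), ([326, 114, 20, 19, 90], [332.5, 126.7]), ([395, 225, 16, 7, 95], [403.0, 227.9]), ([205, 292, 40, 30, 284], [224.5, 306.4]), ([197, 301, 33, 38, 281], [213.0, 319.5])]
```

View pics/f_sc.png

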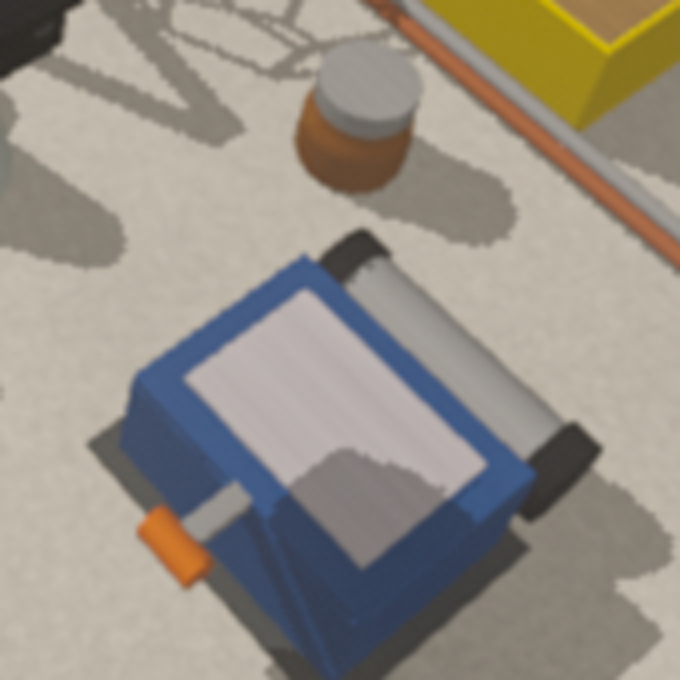

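View pics/f_top.png

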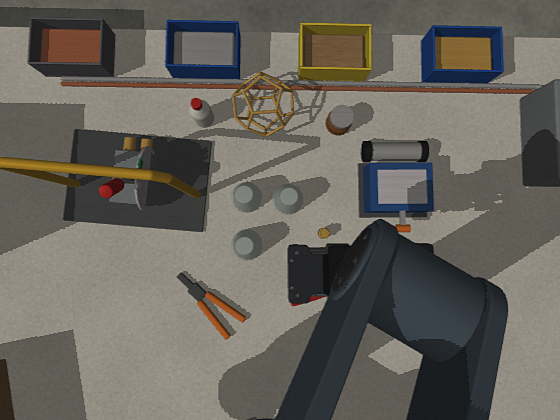

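Emit:
send_rows(
  moves=[0,0,-0.43,0.1,3.46,-0.2,-0.7,0,0,-0.43,0.1,3.46,-0.2,-0.7,0,0,-0.43,0.1,3.46,-0.2,-0.7,0,0,-0.43,0.1,3.46,-0.2,-0.7,0,0,-0.43,0.1,3.46,-0.2,-0.7,0,0,-0.43,0.1,3.46,-0.2,-0.7,0,0,-0.43,0.1,3.46,-0.2,-0.7,0,0,-0.43,0.1,3.46,-0.2,-0.7,0,0,-0.43,0.1,3.46,-0.2,-0.7,0,0,-0.43,0.1,3.46,-0.2,-0.7,0,0,-0.43,0.1,3.46,-0.2,-0.7,0,0,-0.43,0.1,3.46,-0.2,-0.7,0,0,0,0,0,0,-0.7],
)

```text
time_s: 20.7
position: [0.4546, 0.2906, 0.2294]
tcp_rot: [[0.997, -0.073, 0.0], [-0.073, -0.997, 0.001], [0.0, -0.001, -1.0]]
force: [0.3, -0.7, 0.1]
opening: 0.146
```

Run:
```python
from h import *
import pickle
s=cap('side');t=pickle.load(open('top0.pkl','rb'))
print(tri(s,(333.2,356.1),t,(403.0,227.9)))
r=read_state();print(r["joint_positions"].round(1),r["position"],r["tcp_rot"].round(3))
```

```text
[ 0.50268092 -0.27702453  0.07029293]
[ 20.6  23.1  94.1  -0.   62.9 114.8] [0.45417739 0.28868099 0.22937736] [[ 0.997 -0.074 -0.001]
 [-0.074 -0.997 -0.001]
 [-0.001  0.001 -1.   ]]
```

Run:
```python
from h import *
import pickle
s=pickle.load(open('side0.pkl','rb'));t=pickle.load(open('top0.pkl','rb'))
for th in(0,.04,.08):
    p=[.6363-.135*np.cos(th)+.004*np.sin(th),-.277,.062+.135*np.sin(th)+.004*np.cos(th)]
    print(th,proj(s,p),proj(t,p))
d=cap('side');cv2.imwrite('pics/g.png',cv2.resize(d["pixels"][270:390,290:440,::-1],None,fx=5,fy=5,interpolation=cv2.INTER_CUBIC))
```

```text
0 [331.61491913 357.84213273] [402.5681577  228.24553181]
0.04 [332.14413698 356.28068421] [403.41882729 228.07514512]
0.08 [332.78547249 354.62439641] [404.27645531 227.79535175]
```

View pics/g.png

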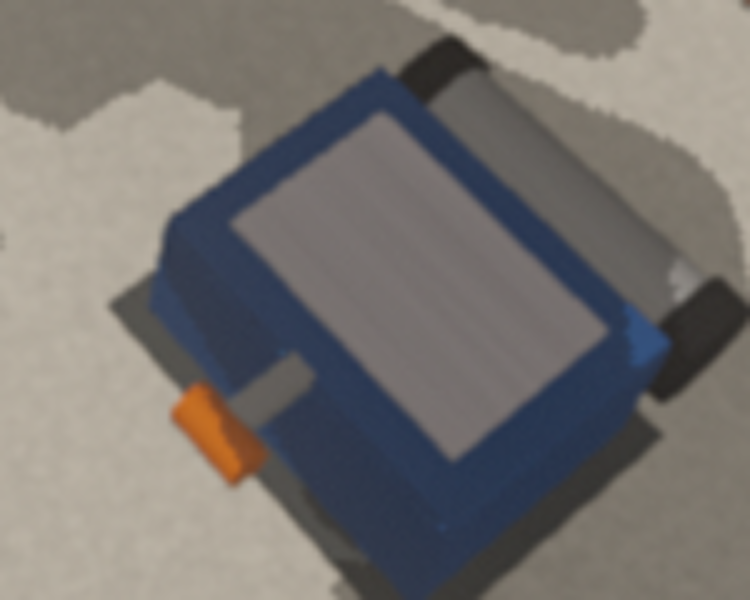

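Emit:
send_rows(
  moves=[0,0,0,0,-4,0,-1,0,0,0,0,-4.2,0,-1,0,0,0,0,-4.2,0,-1,0,0,0,0,-4.2,0,-1,0,0,0,0,-4.2,0,-1,0,0,0,1,-4.2,0,-1,0,0,0,1,-4.2,0,-1,0,0,0,1,-4.2,0,-1,0,0,0,1,-4.2,0,-1,0,0,0,1,-4.2,0,-1,0,0,0,1.2,-4.2,-2,-1,0,0,0,1.5,-4.2,-2,-1,0,0,0,1,-4,-2.5,-1,0,0,0,1,-2.5,-2.5,-1,0,0,0,0,0,-2.5,-1,0,0,0,0,0,-2.5,-1,0,0,0,0,0,-1,-1,0,0,0,0,0,0,-1],
)

```text
time_s: 22.6
position: [0.5484, -0.2794, 0.0787]
tcp_rot: [[0.997, -0.078, -0.004], [-0.078, -0.997, 0.002], [-0.004, -0.002, -1.0]]
force: [0.1, 0.4, -0.2]
opening: 0.007
```

Emit:
send_rows(
  moves=[0,0,0,0,0,-0.4,-1,0,0,0,0,0,-0.2,-1,0,0,0,0,0,0,-1],
)

```text
time_s: 22.9
position: [0.5509, -0.2792, 0.0753]
tcp_rot: [[0.997, -0.076, 0.001], [-0.076, -0.997, -0.001], [0.001, 0.001, -1.0]]
force: [-0.5, -1.2, -0.1]
opening: 0.006
```

Emit:
send_rows(
  moves=[0,0,0,0,0,-0.2,-1,0,0,0,0,0,0,-1],
)

```text
time_s: 23.1
position: [0.5507, -0.2789, 0.0727]
tcp_rot: [[0.997, -0.076, 0.0], [-0.076, -0.997, -0.0], [0.001, 0.0, -1.0]]
force: [-0.5, 0.5, -0.1]
opening: 0.006
```

Emit:
send_rows(
  moves=[0,0,0,0,0,-0.2,-1,0,0,0,0,0,0,-1],
)

```text
time_s: 23.3
position: [0.5507, -0.279, 0.0705]
tcp_rot: [[0.997, -0.076, 0.0], [-0.076, -0.997, -0.0], [0.001, 0.0, -1.0]]
force: [-0.1, -0.8, 0.7]
opening: 0.004
```

Emit:
send_rows(
  moves=[0,0,0,0,0,-0.15,-1,0,0,0,0,0,0,-1],
)

```text
time_s: 23.5
position: [0.5507, -0.279, 0.0703]
tcp_rot: [[0.997, -0.076, 0.001], [-0.076, -0.997, -0.0], [0.001, 0.0, -1.0]]
force: [-1.3, 1.8, 9.3]
opening: 0.002
```

Emit:
send_rows(
  moves=[0,0,0,0,0,1.5,-1,0,0,0,0,0,3,-1,0,0,0,0,0,3,-0.7,0,0,0,0,0,3,-0.7,0,0,0,-1,3,3,-0.7,0,0,0,-1,4,2,-0.7,0,0,0,-1,4.2,0,-0.7,0,0,0,-1,4.2,0,-0.7,0,0,0,-1,4.2,0,-0.7,0,0,0,-1,4.2,0,-0.7,0,0,0,-1,4.2,0,-0.7,0,0,0,-1,4.2,0,-0.7,0,0,0,-1,4.2,0,-0.7,0,0,0,-0.7,4.2,0,-0.7,0,0,0,0,4.2,0,-0.7,0,0,0,0,4.2,0,-0.7,0,0,0,0,4.2,0,-0.7,0,0,0,0,3.5,0,-0.7,0,0,0,0,0,0,-0.7],
)

```text
time_s: 25.4
position: [0.4535, 0.2919, 0.2246]
tcp_rot: [[0.997, -0.071, 0.002], [-0.071, -0.997, 0.002], [0.002, -0.002, -1.0]]
force: [0.5, -0.5, -0.5]
opening: 0.148
```

Emit:
send_rows(
  moves=[-0.55,-7.48,0,0,0,0,-0.7,-0.55,-7.48,0,0,0,0,-0.7,-0.55,-7.48,0,0,0,0,-0.7,-0.55,-7.48,0,0,0,-1,-0.7,-0.55,-7.48,0,0,0,-2,-0.7,-0.55,-7.48,0,0,0,-2,-0.7,0,0,0,0,0,0,-0.7],
)

```text
time_s: 26.1
position: [0.4809, 0.2724, 0.233]
tcp_rot: [[0.809, -0.055, 0.585], [-0.041, -0.998, -0.037], [0.586, 0.005, -0.81]]
force: [0.1, 0.1, 0.2]
opening: 0.152
```

Run:
```python
from h import *
t=cap('top','h_top.png');d=cap('side','h_side.png')
r=read_state();print(r["joint_positions"].round(1),r["position"],r["tcp_rot"].round(3))
p=r["position"]-np.array([.6015,.2776,0]);X=np.array([.9973,-.0732]);print('valve frame',p[:2]@X,p[:2]@np.array([.0732,.9973]),p[2])
```

```text
[ 27.7  18.9 114.  -50.1  23.3 163.5] [0.48095898 0.27295166 0.2326817 ] [[ 0.81  -0.058  0.584]
 [-0.045 -0.998 -0.036]
 [ 0.585  0.003 -0.811]]
valve frame -0.11987529716246655 -0.013459392000855039 0.23268170421816986
```

View pics/h_side.png

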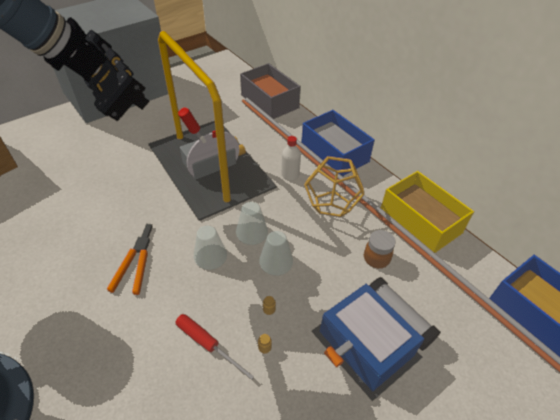

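View pics/h_top.png

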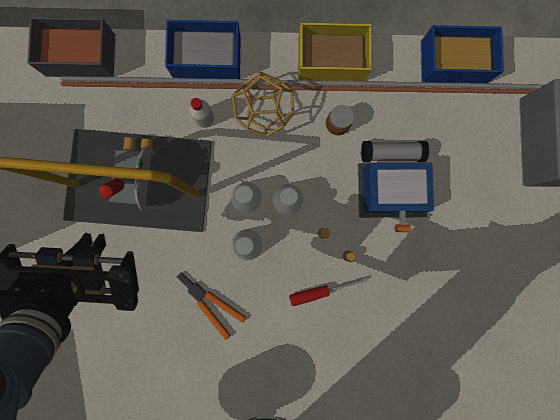

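Emit:
send_rows(
  moves=[-4.79,0.3,6.65,0,0,0,-0.7,-4.79,0.3,6.65,0,0,0,-0.7,-4.79,0.3,6.65,0,0,0,-0.7,-4.79,0.3,6.65,0,0,0,-0.7,-4.79,0.3,6.65,0,0,0,-0.7,-4.79,0.3,6.65,0,0,0,-0.7,-4.79,0.3,6.65,0,0,0,-0.7,-4.79,0.3,6.65,0,0,0,-0.7,-4.79,0.3,6.65,0,0,0,-0.7,-4.79,0.3,6.65,0,0,0,-0.7,-4.79,0.3,6.65,0,0,0,-0.7,-4.79,0.3,6.65,0,0,0,-0.7,-4.79,0.3,6.65,0,0,0,-0.7,-4.79,0.3,6.65,0,0,0,-0.7,-4.79,0.3,6.65,0,0,0,-0.7,-4.79,0.3,6.65,0,0,0,-0.7,-4.79,0.3,6.65,0,0,0,-0.7,-4.79,0.3,6.65,0,0,0,-0.7,-4.79,0.3,6.65,0,0,0,-0.7,-4.79,0.3,6.65,0,0,0,-0.7],
)

```text
time_s: 28.2
position: [0.4809, 0.2735, 0.2323]
tcp_rot: [[-0.764, 0.274, 0.583], [0.311, 0.949, -0.038], [-0.564, 0.152, -0.811]]
force: [0.9, -0.1, 0.0]
opening: 0.151
```

```bash
cat > v.py <<'E'
from h import *
from scipy.spatial.transform import Rotation as Ro
r=read_state();print(r["joint_positions"].round(1),r["position"],r["tcp_rot"].round(3))
y=np.radians(-4.2);X=np.array([np.cos(y),np.sin(y),0]);Y=np.array([-X[1],X[0],0])
p=r["position"]-np.array([.6015,.2776,0]);print('valve frame',p@X,p@Y,p[2],'F',r["force"])
a=np.radians(45);z=np.sin(a)*X-np.cos(a)*np.array([0,0,1]);G=np.stack([np.cross(Y,z),Y,z],1)
print('rot to go',np.degrees(Ro.from_matrix(G@r["tcp_rot"].T).as_rotvec()))
E
python3 v.py
```

```text
[ 27.8  19.  113.9 -50.1  23.5  -0.7] [0.48094593 0.27350113 0.23227992] [[-0.764  0.274  0.583]
 [ 0.311  0.949 -0.038]
 [-0.564  0.152 -0.811]]
valve frame -0.11993012964270121 -0.012917022971296205 0.2322799248861388 F [ 0.87884979 -0.08254221  0.0304489 ]
rot to go [-10.41491794  -8.46265202  11.07786381]
```

Emit:
send_rows(
  moves=[-2.1,-1.7,2.2,-0.18,0.27,-1.4,-0.7,-2.1,-1.7,2.2,-0.18,0.27,-1.4,-0.7,-2.1,-1.7,2.2,-0.18,0.27,-1.4,-0.7,-2.1,-1.7,2.2,-0.18,0.27,-1.4,-0.7,-2.1,-1.7,2.2,-0.18,0.27,-1.4,-0.7,0,0,0,0,0,0,-0.7,0,0,0,0,0,0,-0.7],
)

```text
time_s: 28.9
position: [0.4775, 0.3047, 0.1947]
tcp_rot: [[-0.739, 0.102, 0.666], [0.064, 0.995, -0.081], [-0.671, -0.017, -0.742]]
force: [0.1, -0.9, -0.7]
opening: 0.151
```

```bash
python3 v.py
```

```text
[ 35.2  26.5 115.5 -81.9  27.   23.3] [0.47749992 0.30472677 0.19473741] [[-0.739  0.102  0.666]
 [ 0.064  0.995 -0.081]
 [-0.671 -0.017 -0.742]]
valve frame -0.12565378850114228 0.017972374499502477 0.1947374074148866 F [ 0.13746643 -0.93237072 -0.65134331]
rot to go [ 0.699822   -2.95521082  1.6619318 ]
```

Emit:
send_rows(
  moves=[0.2,2.7,0.9,0.4,-0.36,-0.5,-0.7,0.2,2.7,0.9,0.8,-0.36,-0.5,-0.7,0,0,0,0.9,-0.36,-0.8,-0.7,0,0,0,0.9,-0.36,-0.8,-0.7,0,0,0,0.9,-0.36,-0.8,-0.7,0,0,0,0.9,-0.36,-0.8,-0.7,0,0,0,0,0,0,-0.7],
)

```text
time_s: 29.6
position: [0.5262, 0.2816, 0.1523]
tcp_rot: [[-0.801, 0.071, 0.595], [0.046, 0.997, -0.057], [-0.597, -0.019, -0.802]]
force: [0.1, -0.9, 1.2]
opening: 0.152
```

```bash
python3 v.py
```

```text
[ 26.9  30.7 112.6 -77.1  19.2  11.5] [0.52623016 0.2816149  0.15226955] [[-0.801  0.071  0.595]
 [ 0.046  0.997 -0.057]
 [-0.597 -0.019 -0.802]]
valve frame -0.07536174203742083 -0.0015085097479468237 0.15226954830132006 F [ 0.12677066 -0.86181862  1.2241921 ]
rot to go [ 0.46663245 -8.37814864 -0.06622   ]
```

Run:
```python
from h import *
d=cap('side');cv2.imwrite('pics/k.png',cv2.resize(d["pixels"][20:220,80:290,::-1],None,fx=3,fy=3,interpolation=cv2.INTER_CUBIC))
d=cap('top');cv2.imwrite('pics/k2.png',cv2.resize(d["pixels"][110:300,0:220,::-1],None,fx=3,fy=3,interpolation=cv2.INTER_CUBIC))
```

```text
(no output)
```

View pics/k.png

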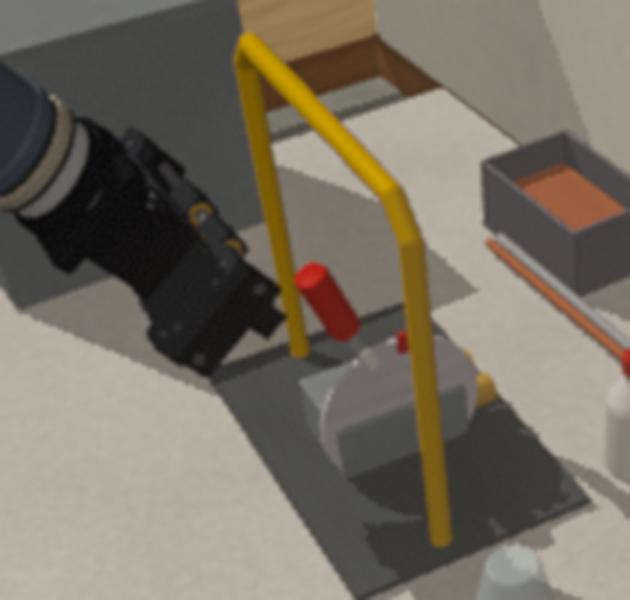

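View pics/k2.png

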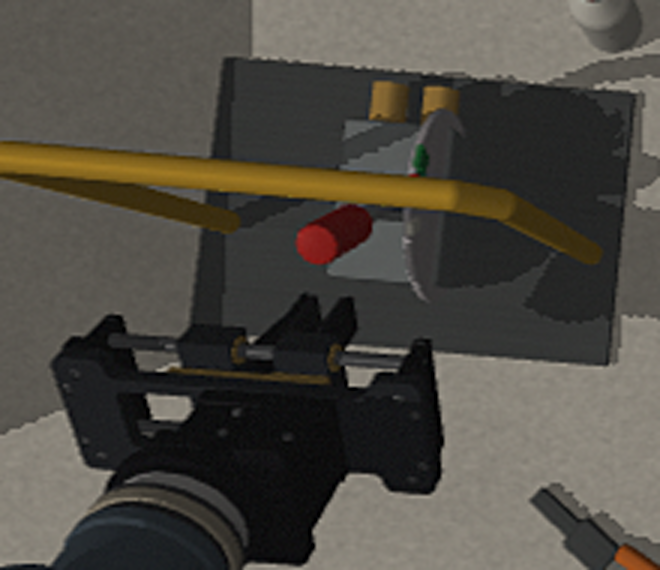

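Emit:
send_rows(
  moves=[0,0,0,0.7,-0.05,-0.5,-0.7,0,0,0,0.7,-0.05,-0.5,-0.7,0,0,0,0.5,0.04,-0.2,-0.7,0,0,0,0,0,0,-0.7],
)

```text
time_s: 30.1
position: [0.5453, 0.2827, 0.1405]
tcp_rot: [[-0.8, 0.068, 0.596], [0.043, 0.998, -0.055], [-0.598, -0.018, -0.801]]
force: [0.0, -0.1, -0.4]
opening: 0.152
```

Emit:
send_rows(
  moves=[0,0,0,0.5,-0.04,0,-0.7,0,0,0,0.5,-0.04,0.15,-0.7,0,0,0,0.5,-0.04,0.15,-0.7,0,0,0,0,0,0,-0.7],
)

```text
time_s: 30.5
position: [0.5581, 0.2814, 0.1433]
tcp_rot: [[-0.802, 0.067, 0.594], [0.043, 0.998, -0.054], [-0.596, -0.018, -0.803]]
force: [-3.8, 0.2, 1.1]
opening: 0.153
```

```bash
python3 v.py
```

```text
[ 25.   32.8 109.6 -74.7  18.1   7.3] [0.5581474  0.2814377  0.14331945] [[-0.802  0.067  0.594]
 [ 0.043  0.998 -0.054]
 [-0.596 -0.018 -0.803]]
valve frame -0.04351723728531362 0.0006523287431462837 0.14331944663991913 F [-3.7813535   0.23668717  1.06233218]
rot to go [ 0.45894213 -8.45061845 -0.29802532]
```

Contact as predicted. Pushing on along the arc.

Emit:
send_rows(
  moves=[0,0,0,0.5,-0.04,0.15,-0.7,0,0,0,0.5,-0.04,0.12,-0.7,0,0,0,0.5,-0.04,0.1,-0.7,0,0,0,0.5,-0.04,0.08,-0.7,0,0,0,0,0,0,-0.7],
)

```text
time_s: 31.0
position: [0.5757, 0.2806, 0.1475]
tcp_rot: [[-0.803, 0.065, 0.592], [0.041, 0.998, -0.053], [-0.594, -0.018, -0.804]]
force: [-12.5, 2.7, 7.1]
opening: 0.15
```

Emit:
send_rows(
  moves=[0,0,0,0.5,-0.04,0.05,-0.7,0,0,0,0.5,-0.04,0.05,-0.7,0,0,0,0.5,-0.04,0,-0.7,0,0,0,0,0,0,-0.7],
)

```text
time_s: 31.4
position: [0.5915, 0.2797, 0.1494]
tcp_rot: [[-0.802, 0.064, 0.594], [0.041, 0.998, -0.052], [-0.596, -0.018, -0.803]]
force: [-12.1, 2.4, 8.9]
opening: 0.152
```

```bash
python3 v.py
```

```text
[ 23.1  33.3 105.8 -65.6  18.   -4. ] [0.59150321 0.27973286 0.14935564] [[-0.802  0.064  0.594]
 [ 0.041  0.998 -0.052]
 [-0.596 -0.018 -0.803]]
valve frame -0.010126149831680737 0.0013949806803578838 0.14935564188821035 F [-12.06917321   2.42471716   8.94404385]
rot to go [ 0.42292789 -8.45883802 -0.43562094]
```

Emit:
send_rows(
  moves=[0,0,0,0.5,-0.04,0,-0.7,0,0,0,0.5,-0.04,0,-0.7,0,0,0,0.5,-0.04,-0.05,-0.7,0,0,0,0,0,0,-0.7],
)

```text
time_s: 31.8
position: [0.6106, 0.2772, 0.149]
tcp_rot: [[-0.8, 0.068, 0.596], [0.044, 0.998, -0.055], [-0.599, -0.018, -0.801]]
force: [0.1, 0.5, -0.4]
opening: 0.15
```

```bash
python3 v.py;python3 - <<'E'
from h import *
d=cap('side');cv2.imwrite('pics/m.png',cv2.resize(d["pixels"][20:220,80:290,::-1],None,fx=3,fy=3,interpolation=cv2.INTER_CUBIC))
E
```

```text
[ 22.1  34.1 103.8 -62.8  18.1  -7.6] [0.61057675 0.27723353 0.14897278] [[-0.8    0.068  0.596]
 [ 0.044  0.998 -0.055]
 [-0.599 -0.018 -0.801]]
valve frame 0.009079212734448868 0.0002992758878590098 0.14897277520241814 F [ 0.09122305  0.46182048 -0.42024319]
rot to go [ 0.45818551 -8.28182519 -0.22458391]
```

View pics/m.png

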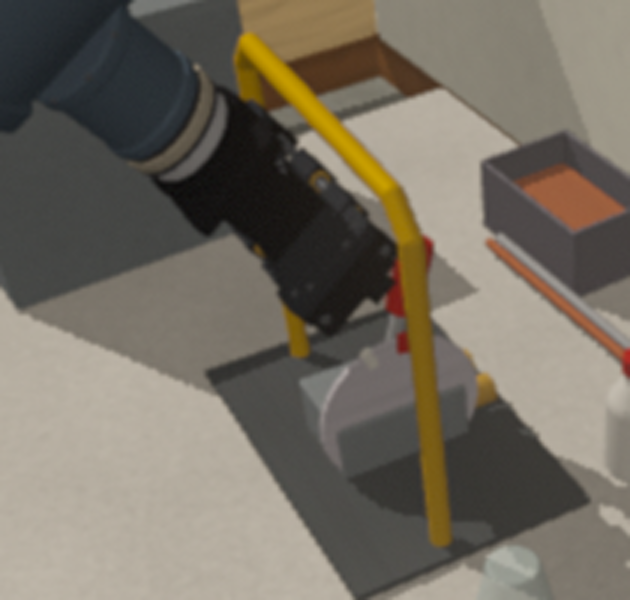

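Force dropped to zero: the lever has snapped forward. Retreating straight back.

Emit:
send_rows(
  moves=[0,0,0,-1.0,0.07,0,-0.7,0,0,0,-2.0,0.15,0,-0.7,0,0,0,-2.5,0.18,0.2,-0.7,0,0,0,-2.5,0.18,0.5,-0.7,0,0,0,-2.5,0.18,0.5,-0.7,0,0,0,-1.5,0.1,1.5,-0.7,0,0,0,0,0,0,-0.7],
)

```text
time_s: 32.55
position: [0.4879, 0.2862, 0.1766]
tcp_rot: [[-0.8, 0.066, 0.596], [0.042, 0.998, -0.054], [-0.598, -0.018, -0.801]]
force: [0.6, 0.2, -0.2]
opening: 0.149
```

```bash
python3 v.py;python3 - <<'E'
from h import *
d=cap('side','n_side.png');cv2.imwrite('pics/n.png',cv2.resize(d["pixels"][20:220,80:290,::-1],None,fx=3,fy=3,interpolation=cv2.INTER_CUBIC))
t=cap('top','n_top.png')
y=np.radians(-4.2);X=np.array([np.cos(y),np.sin(y),0]);P=np.array([.6015,.2776,.055])
for th in(.45,.62,.7):
    g=P+.125*(np.sin(th-.35)*X+np.cos(th-.35)*np.array([0,0,1]));print(th,proj(d,g),proj(t,g))
E
```

```text
[ 29.7  26.6 115.2 -72.3  21.1   8.6] [0.48794533 0.2862054  0.17662194] [[-0.8    0.066  0.596]
 [ 0.042  0.998 -0.054]
 [-0.598 -0.018 -0.801]]
valve frame -0.11387995913218049 0.00026575542443590705 0.17662194023773037 F [ 0.60104984  0.23511072 -0.20470472]
rot to go [ 0.45635937 -8.3186908  -0.33738657]
0.45 [205.07114187 101.51024315] [108.61997861 160.22771477]
0.62 [214.05057228 100.20285853] [110.83025258 148.97018059]
0.7 [218.13269022 100.12392369] [112.1012706  144.04510219]
```

View pics/n_side.png

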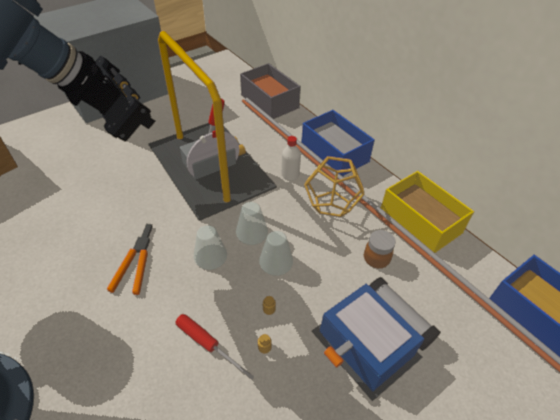

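View pics/n_top.png

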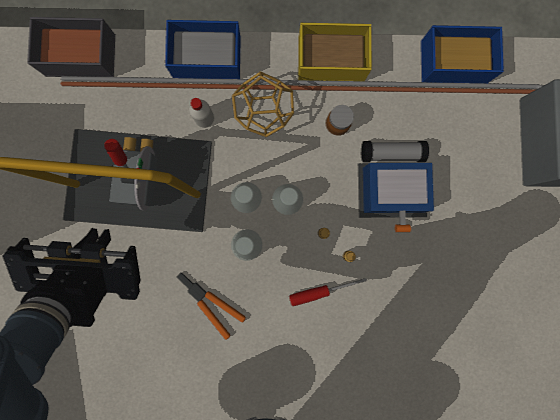

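View pics/n.png

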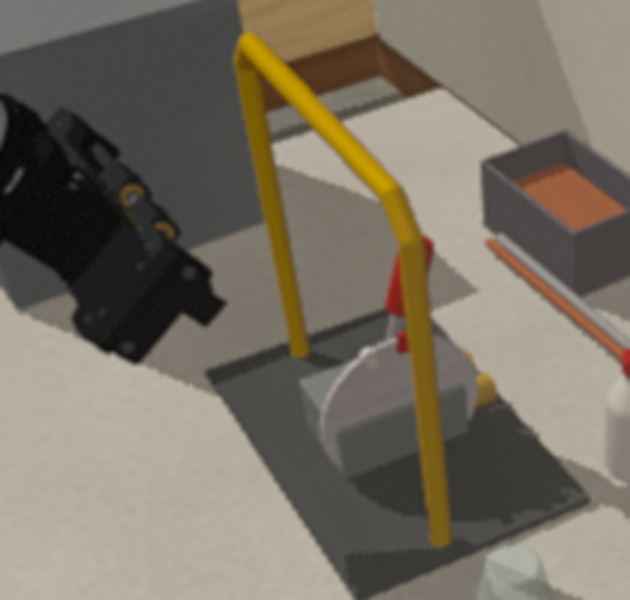

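```bash
python3 -c "
from rig import *
print(hand_in())"
```

```text
the job is handed in; nothing more can be done
None
```

I opened the lid to about 1.7 rad, stood the lampholder on the case floor, closed the lid, then pushed the lever into the float notch. I handed the job in at about 32.6 s; no verdict was reported.

**Last checks:**
- **Lampholder:** the picture taken before closing showed it upright on the floor, at about -16 mm in the case's x and -2 mm in its y, within the limits.
- **Lid:** a fingertip pressed on it met hard contact at 70.3 mm, against 70 mm for fully closed. Two camera views had put the handle about 4 mm too high. I took that as a bias from seeing only its upper side, so I checked by touch.
- **Lever:** the push force fell from about 12 N to zero. After I backed off, its tip lay at about pixel (112,145) in the top view, which matches 0.70 rad.
- **Other objects:** by eye, the shades, cage, tools and containers were where they started. I did not measure them. The gripper held and touched nothing at the end.

**What did not go to plan:** while leaning the tool back for the lever, the last joint ran up to its limit (163.5 of 163.58 degrees), so I turned the gripper half round. Joint 4 then came up to its limit (-81.9 of -82), so I leaned back about 37 degrees instead of 45.

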